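Lock the router's backup battery into its dock

ROBOT

A 6-joint arm with a two-finger parallel gripper is mounted at the origin on the work surface. World frame = base frame: x ahead of the robot, y to its left, z up, the work surface at z = 0. Lengths are in m, angles in rad, forces in N, time in s.
With the tool pointing down it reaches from about 0.35 to 0.975 m from the base axis. Payload 4.9 kg.
Tool frame: the origin (TCP) lies at the very end of the fingers, on their centre line; the grasp point (between the pads) lies 19 mm behind it; z points along the fingers, y is the direction in which the jaws open and shut (so a half turn about z gives the same grasp; the last joint's range is limited). The gripper opens to 85 mm and grips with 20 to 120 N. Pads are 22 mm wide; open, the fingers measure 114 mm over their backs; the gripper's body (76 mm by 85 mm) begins 54 mm behind the grasp point. The pads swing forward as they close: fully open they stand 13 mm farther back than shut.
Start: joints at [-1.468, 0.053, 1.613, -0, 1.476, -0.119], TCP at [0.137, -0.61, 0.231] pointing down, gripper open.
Joint ranges: [-3.01, 3.01], [-1.01, 2.22], [0.06, 2.58], [-1.02, 4.17], [0.09, 2.62], [-3.14, 3.14]. Speed limits (rad/s): [2.57, 2.57, 3.14, 3.14, 3.14, 3.14].

INTERFACE

Orientations are given as a rotation vector (axis times angle).
In Python, from station import ctrl gives the robot as it stands.
- The arm moves only by the tool apply_moves, never from a script. Its argument "deltas" is a list of rows, each a list of 5 numbers: the shift along the tool's x, y, z in m, then the turn about the tool's z in rad, then the gripper's target within -1 to 1 (fully open at 1, half-way at 0, shut at -1). A call has exactly 8 rows; each row shifts and turns the pose as measured when the row begins, along the tool's axes as they then stand; what a row does not reach is not made up. A row lasts 1/8 s, in which the tool goes at most 62.5 mm and 10.7 degrees, less where a joint would pass 70% of its speed; a pose out of reach is approached as far as the arm can. A call with a gripper value outside its range is refused whole. The fingers move at their own pace and stop on an object; "grip_force" is the grip in N (left out, the last holds). Time passes only in rows, so rows that do not move let the fingers close, or fill a call up. It gives the time, the measured TCP pose, the force and the opening at its end, in the units of the state.
- ctrl.get_obs(): the state, without advancing time (a new reading comes with each control period).
- ctrl.get_image(name): name is "scene" or "top" or "wrist"; returns a dict with "img" (480x640x3 uint8, red, green, blue), "range_z" (480x640 float32, m along the optical axis (not along the pixel's ray), 0 where there is no reading), "mtx" (3x3 intrinsics, pixels), "eye" and "attitude" of the camera in the world; the wrist camera has in their place "mount" (4x4, takes a point from camera to tool coordinates, whose origin is the TCP and whose axes are the flange's). Camera axes: x right, y down, z forward; pixel columns grow to the right and rows downward; lengths in m; the calibration is good to about 2 mm. A picture is of the moment at which its call begins: read the wrist's pose just before it.
- ctrl.finish_job(): hands the job in, once; it reports no verdict.
Trained networks look in a picture, given as the dict that the camera call returned (one of the last four; its "shot" number tells which), for a name from the list of things; names that differ only in an ending like _2 or _b are one class to them, and where a whole thing is asked for, a point or a joint stands for the part that bears it (a point fixed in the world has none). Each returns a list of dicts, best first, with "confidence" (0 to 1); they miss things now and then, are a little off and sometimes report something else, mostly with a low value. They report only what shows in the picture. A call takes as long as a camera call. They do not tell look-alikes from the thing itself.
- ctrl.search_frame(picture, target): "extent" ([left, top, width, height] in pixels, round what is visible of it).
- ctrl.spot_point(picture, target): "uv" ([column, row] in pixels: a listed point, or the origin of a listed thing).
The state is a dict: "t": time; "q": joint angles; "dq": joint speeds; "effort": joint torques, N m; "tool_pos": TCP position; "tool_rot": TCP orientation; "contact_force": force on the tool from outside, world axes, zero at the start; "wrist_torque": the same for the moment, N m; "opening": finger opening in m.
Only numpy, scipy, OpenCV 4.12 (cv2) and the standard library are available. Lean on these libraries where they do the work, as an engineer would, in place of code of your own. Each camera call takes 0.05 s, during which the arm holds its last target.

TASK

Lay the white battery pack flat into the open bay of the router's backup dock, then turn the cam knob clockwise until the sprung follower drops into the notch of the cam disc, which leaves the knob's tongue over the pack. Stop there and let go: feel for the notch, and do not force the knob on against the follower, which is easily broken; leave the other things on the shelf where they are.

Things in the scene. Friction and masses are not known exactly. Their poses are not given: they have to be found in the camera images.
- pack: battery pack, loose: white plastic slab 50 mm (own x) by 110 mm (own y) by 30 mm tall, about 0.3 kg, alike at both ends; origin at the centre of its underside. Best taken from above across its 50 mm width at mid-length.
- dock: backup dock, fixed to the shelf: grey plate 8 mm thick, 100 mm (own x) by 272 mm (own y, from -202 to +70 mm). Origin on the shelf surface under the centre of the bay, the space for the pack at its +y end. Knob axis upright at own (0, -89 mm), follower beyond it.
- bay (a point): centre of the bay's floor (upper face of the plate, 8 mm above the shelf), axes as the dock's; the seated pack's underside centre lies here. Bay 54 by 114 mm, long side along y, bounded only by four corner guides 12 mm tall that reach 22 mm along the long sides, leaving room for fingers at mid-length.
- knob (a joint): turn of the cam knob in rad, 0 to 1.8, growing clockwise seen from above. It starts between 0.03 and 0.18. At 0 the tongue points 1.3 rad anticlockwise of the dock's +y, clear of the bay; at 1.3 it points along the dock's +y, over the pack. Turns stiffly by about 0.02 N m and stays where it is left.
- knob_grip (a point): on the knob's axis, 68 mm above the shelf: centre of the upright black grip bar, 12 mm thick (own y), 44 mm long (own x), 46 to 84 mm above the shelf. Own x points along the bar and along the steel tongue under it (16 mm wide, 41 to 46 mm above the shelf, reaching 48 mm from the axis) and turns with the knob.
- cam_axis (a point): point on the knob's axis, 24 mm above the shelf: top of the aluminium cam disc, 26 mm in radius, 10 mm thick. Its rim has one notch 5 mm deep and right behind it a stop lug that the follower cannot pass. The disc is clamped on the shaft at an angle that differs: the notch meets the follower at an unknown knob value between 0.8 and 1.5.
- guide (a point): top of the black follower guide (27 by 26 mm), 32 mm above the shelf. At the knob: the follower rubs on the rim with under 0.1 N m; it falls in over the last 0.2 rad before the notch's middle, helping the knob on by up to 0.1 N m; the knob is then loose over some 0.08 rad, then the lug meets the follower and the knob stops hard. There 0.1 N m adds about 4 N on the follower.
- follower: sprung follower, a steel slide with a round upright nose 8 mm in diameter; origin on the nose's axis, 8 mm above the shelf. It slides along the dock's y, pushed towards the knob by 3 to 5 N. Riding on the rim its origin is at dock y -119 mm, dropped into the notch at -114 mm. It breaks if more than 15 N act on it.
- llama: white ceramic llama figurine, 97 mm tall, 90 mm long; origin under its centre; leave alone
- bottle: stainless steel bottle, 68 mm in diameter, 213 mm tall; origin under its centre; leave alone
- remote: black remote control, 42 by 150 by 18 mm; origin under its centre; leave alone
Not all that is in view belongs to the job. Of the things that look like the pack, the middle-sized one is meant.

How it is judged:
On the way, in this order (a step that is already met when the one before it is completed fails the run):
1. the pack lies flat in the bay while the knob is still unlocked (horizontal distance between pack and bay below 0.006 m and z of pack in the frame of bay between -0.003 and 0.003 m and angle between the y axis of pack and the y axis of dock, either way round below 0.1 rad and angle between pack's own z axis and vertical below 0.06 rad and value of joint knob below 0.5 rad), for 0.2 s.
2. the knob has been turned and the follower has dropped into the notch, the pack still in the bay (horizontal distance between pack and bay below 0.006 m and z of pack in the frame of bay between -0.003 and 0.003 m and angle between the y axis of pack and the y axis of dock, either way round below 0.1 rad and angle between pack's own z axis and vertical below 0.06 rad and y of follower in the frame of dock above -0.115 m), for 0.2 s.
At the end, for the whole second after the job is handed in: The pack lies flat in the bay (centre within 6 mm of the bay's centre, underside within 3 mm of its floor, long side along the dock's within 0.1 rad, tilt under 0.06 rad) and at rest; the knob is turned beyond 0.65 rad and still; the follower is in the notch, dropped by at least 4 of its 5 mm (all of step 2 and value of joint knob above 0.65 rad and velocity of joint knob between -0.05 and 0.05 rad/s and linear speed of pack below 0.02 m/s); the robot touches nothing.
It fails at once if the follower is forced: more than 15 N on it (contact force between follower and anything else above 15 N).
It fails at once if the pack is thrown or dropped into the bay (faster than 0.6 m/s) (linear speed of pack above 0.6 m/s).
It fails at once if another thing on the shelf (llama, bottle or remote control) is moved by more than 25 mm (distance of any of llama, bottle, remote from where it was at the start of the episode above 0.025 m).
It also fails if it takes over 72 s, if anything falls off the work surface, if the arm or the gripper's body presses on something with over 40 N, if the wrist force passes 120 N, or if a joint passes its speed limit or range.

## Working session

There is one attempt and no reset: what is moved stays moved. The work goes in short steps, Python scripts to look and compute and a tool call to move; the robot and the scene stay as the last step left them, time stands still between calls to the robot, and variables do not carry over. Pictures are saved under pics/ and viewed, and the job is handed in when it is done.

Besides the shell and the picture viewer there is one more tool, called after "Call:" as a command line: name --pt "numbers of a row" for each row, then --argument value for the rest. apply_moves: Moves the arm, as the interface text tells. Its arguments: {"type":"object","properties":{"deltas":{"type":"array"},"grip_force":{"type":"number"}},"required":["deltas"]}

```bash
ls; mkdir -p pics
python3 - <<'E'
from station import ctrl
import cv2,pickle
o=ctrl.get_obs()
print({k:o[k] for k in('t','q','tool_pos','tool_rot','contact_force','opening')})
for n in('scene','top'):
    p=ctrl.get_image(n); pickle.dump(p,open(n+'.pkl','wb'))
    cv2.imwrite(f'pics/{n}0.png',p['img'][:,:,::-1])
    print(n,p['eye'],p['attitude'],p['mtx'])
    for t in('pack','dock','knob_grip','bay','cam_axis','guide','follower','llama','bottle','remote'):
        try:
            print(t,[(r['uv'],round(r['confidence'],2)) for r in ctrl.spot_point(p,t)][:4],end=' ')
            print([(r['extent'],round(r['confidence'],2)) for r in ctrl.search_frame(p,t)][:4])
        except Exception as e: print(t,e)
print(ctrl.get_obs()['t'])
E
```

```text
pics
{'t': 0.0, 'q': array([-1.46800675e+00,  5.33301406e-02,  1.61429013e+00,  1.46155488e-05,
        1.47603244e+00, -1.18970685e-01]), 'tool_pos': array([ 0.13742415, -0.60905902,  0.23008192]), 'tool_rot': array([-3.12025345e+00, -3.47396753e-01, -4.90001085e-05]), 'contact_force': array([-0.11845963, -0.19089433,  0.35771844]), 'opening': 0.08513075920023917}
scene [ 1.05557438 -0.63385176  0.7902211 ] [-2.18140324 -0.63753195  0.33560467] [[533.96891019   0.         320.3308955 ]
 [  0.         533.96891019 240.08495363]
 [  0.           0.           1.        ]]
pack [([393.9, 231.3], 0.95), ([343.0, 230.2], 0.92), ([289.5, 207.1], 0.78)] [([377.2, 219.7, 35.7, 21.0], 0.94), ([323.3, 208.2, 40.8, 36.2], 0.9), ([272.5, 176.6, 37.8, 49.3], 0.62)]
dock [([268.9, 326.4], 0.89)] [([175.5, 294.4, 132.0, 109.0], 0.69), ([394.2, 114.7, 37.0, 87.1], 0.32)]
knob_grip [([229.9, 326.8], 0.76)] [([222.7, 316.6, 28.7, 47.4], 0.6)]
bay [([269.2, 320.6], 0.85), ([224.3, 361.7], 0.75)] [([172.7, 290.8, 137.8, 115.5], 0.58)]
cam_axis [([234.7, 347.4], 0.93)] [([172.7, 296.5, 135.9, 114.9], 0.8
[... 890 characters left out ...]
474.5, 240.1], 0.74)] [([460.5, 223.4, 29.9, 35.6], 0.79)]
bay [([425.9, 231.6], 0.87), ([350.2, 328.6], 0.4)] [([392.8, 208.9, 136.6, 62.3], 0.89), ([486.7, 240.0, 30.6, 8.3], 0.27)]
cam_axis [([474.0, 240.9], 0.7), ([499.6, 241.9], 0.19)] [([392.3, 211.8, 133.7, 60.0], 0.9), ([461.6, 225.4, 28.0, 35.9], 0.69)]
guide [([506.3, 242.8], 0.95)] [([394.4, 208.3, 132.3, 60.4], 0.66)]
follower [([484.5, 240.2], 0.48)] [([393.7, 208.3, 134.7, 60.2], 0.55)]
llama [([347.9, 330.0], 0.82)] [([324.8, 320.5, 47.4, 20.1], 0.91)]
bottle [([161.0, 218.6], 0.72)] [([112.1, 186.9, 65.0, 48.6], 0.88), ([237.2, 240.5, 53.4, 29.6], 0.47)]
remote [([358.2, 180.9], 0.77)] [([323.6, 163.5, 71.5, 24.9], 0.82)]
2.1
```

View pics/top0.png

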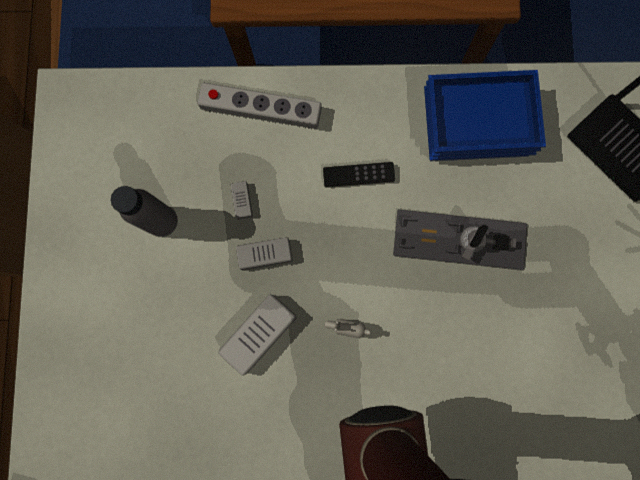

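View pics/scene0.png

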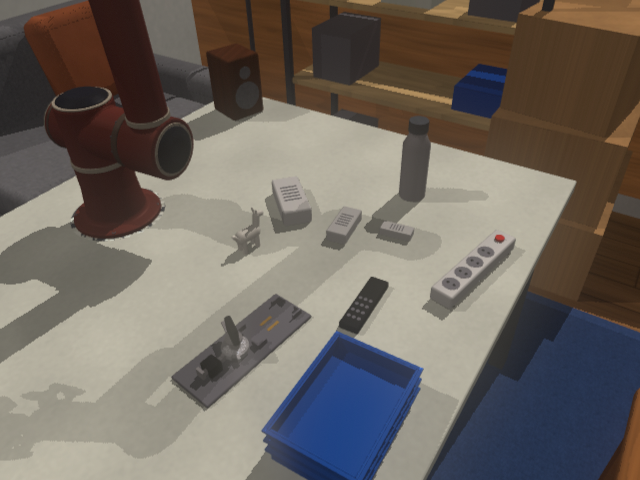

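Three pack look-alikes in the top image: small (240,198), middle (263,252), large (257,333). The middle-sized one at (263,252) fits, and I'll check its measured size and a crop.

```bash
cat > h.py <<'E'
import numpy as np,cv2,pickle
from scipy.spatial.transform import Rotation as R
def cloud(p,T=None):
    K=p['mtx'];z=p['range_z'];v,u=np.mgrid[0:480,0:640]
    P=np.stack([(u-K[0,2])/K[0,0]*z,(v-K[1,2])/K[1,1]*z,z],-1)
    if T is None:
        W=P@R.from_rotvec(p['attitude']).as_matrix().T+p['eye']
    else: W=P@T[:3,:3].T+T[:3,3]
    W[z<=0]=np.nan
    return W
def ray(p,uv,h,T=None):
    K=p['mtx'];d=np.array([(uv[0]-K[0,2])/K[0,0],(uv[1]-K[1,2])/K[1,1],1.])
    if T is None: M=R.from_rotvec(p['attitude']).as_matrix();e=p['eye']
    else: M=T[:3,:3];e=T[:3,3]
    d=M@d; return e+d*(h-e[2])/d[2]
def rect(xy):
    (c,(w,h),a)=cv2.minAreaRect((xy*1000).astype(np.float32))
    if w>h: a+=0; l,s=w,h
    else: a+=90; l,s=h,w
    return np.array(c)/1000,l,s,np.deg2rad(a) # a: direction of long side
E
python3 - <<'E'
from h import *
p=pickle.load(open('top.pkl','rb'));W=cloud(p)
for n,(u0,v0,u1,v1),zl in(('small',(222,172,258,224),(.012,.1)),('mid',(225,228,302,276),(.02,.1)),('big',(210,285,305,380),(.02,.1))):
    w=W[v0:v1,u0:u1].reshape(-1,3);w=w[np.isfinite(w[:,0])]
    zm=np.percentile(w[:,2],[5,50,90,97]);s=w[(w[:,2]>zl[0])];zt=np.median(s[:,2]);s=s[abs(s[:,2]-zt)<.006]
    print(n,zm,zt,rect(s[:,:2]))
w=W[195:285,380:540].reshape(-1,3);w=w[np.isfinite(w[:,0])]
print('shelf',np.percentile(w[:,2],[5,25,50,75,95]))
s=w[(w[:,2]>.005)&(w[:,2]<.012)];print('dock',rect(s[:,:2]),len(s))
for uv,h in(((425.9,231.6),.008),((427.9,237.6),0),((479.7,235.3),.068),((474.5,240.1),.068),((474,240.9),.024),((506.3,242.8),.032)): print(uv,ray(p,uv,h))
c=cv2.resize(p['img'][190:290,210:310],(500,500),interpolation=3);d=cv2.resize(p['img'][190:290,380:540],(800,500),interpolation=3)[:,:,::-1]
cv2.imwrite('pics/c1.png',c[:,:,::-1]);cv2.imwrite('pics/d1.png',d)
E
```

```text
small [-0.00320939  0.00132236  0.0215645   0.02312488] 0.020614819702861054 (array([0.64354077, 0.28804938]), 77.20207214355469, 34.482120513916016, np.float64(0.1650403371651977))
mid [-0.00324713  0.00169141  0.03084668  0.03265451] 0.029553438558084122 (array([0.5284353 , 0.23863229]), 109.89969635009766, 50.501800537109375, np.float64(1.7298567188246463))
big [-0.00331466  0.00107738  0.0435293   0.04531139] 0.04238222311468731 (array([0.36460159, 0.24915038]), 156.99136352539062, 71.53298950195312, np.float64(2.4042729368257088))
shelf [-0.0029293  -0.00040323  0.0024119   0.00795307  0.02474707]
dock (array([ 0.55608826, -0.16846237]), 333.8757019042969, 179.42877197265625, np.float64(1.578742898841773)) 4523
(425.9, 231.6) [ 0.57282564 -0.0980034   0.008     ]
(427.9, 237.6) [ 0.56134316 -0.10314853  0.        ]
(479.7, 235.3) [ 0.55450123 -0.19337857  0.068     ]
(474.5, 240.1) [ 0.54502455 -0.18270728  0.068     ]
(474, 240.9) [ 0.54990474 -0.19310879  0.024     ]
(506.3, 242.8) [ 0.5442043  -0.25639154  0.032     ]
```

View pics/c1.png

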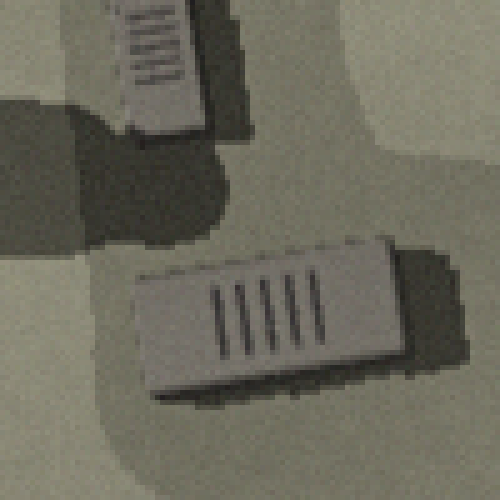

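View pics/d1.png

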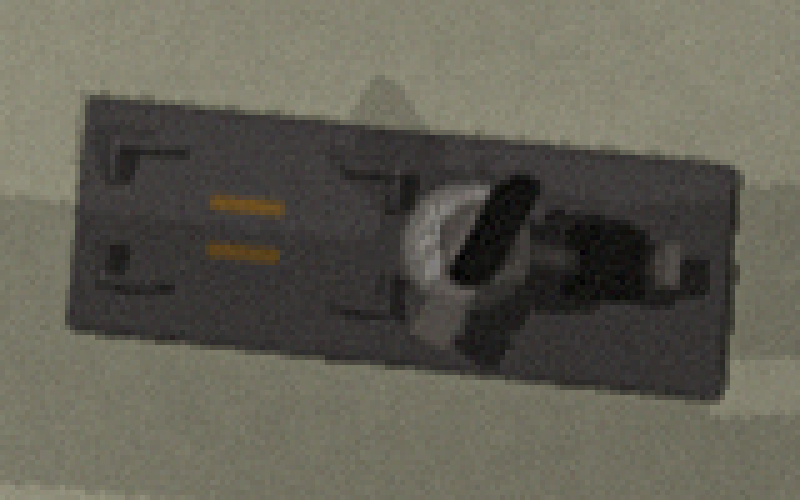

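The middle one measures 110 x 50 x 30 mm, so it is the pack. In the dock crop the plate is clear, with the bay at the left and the knob and follower at the right. The tongue points down-left, towards (430,330). Next, the dock pose from the plate's corners.

Run:
```python
from h import *
p=pickle.load(open('top.pkl','rb'));W=cloud(p)
px=[(88,95),(738,170),(722,402),(68,328)]
c=np.array([ray(p,(380+(x-2)/5,190+(y-2)/5),.008)[:2] for x,y in px]);print(c)
print('corner rect',rect(c))
# colour+depth seg
g=cv2.cvtColor(p['img'],cv2.COLOR_RGB2HSV).astype(int)
im=p['img'][195:285,380:540].astype(int); m=im.max(-1)<88
m=cv2.morphologyEx(m.astype(np.uint8),cv2.MORPH_OPEN,np.ones((3,3)))
rgb=p['img'];print('plate px',rgb[240,410],rgb[225,450],'shelf',rgb[205,420],rgb[275,430])
def frame(c):
    d=((c[0]+c[3])-(c[1]+c[2]))/2; L=np.linalg.norm(d); y=d/L; ctr=c.mean(0)
    o=ctr+y*(0.136-0.070); return o,y,L
o,y,L=frame(c);x=np.array([y[1],-y[0]]);print('bay',o,'yaw',np.arctan2(-y[0],y[1]),'L',L, 'W',np.linalg.norm(c[0]-c[3]),np.linalg.norm(c[1]-c[2]))
kn=o-y*.089;print('knob',kn)
# knob bar depth
s=W[215:265,450:500].reshape(-1,3);s=s[np.isfinite(s[:,0])];s=s[(s[:,2]>.072)&(s[:,2]<.095)];print('bar',len(s),rect(s[:,:2]),s.mean(0))
s=W[215:265,450:500].reshape(-1,3);s=s[np.isfinite(s[:,0])];
# scene camera cross-check
q=pickle.load(open('scene.pkl','rb'))
for uv,h in(((269,320.6),.008),((229.9,326.8),.068),((234.7,347.4),.024)):print(ray(q,uv,h))
```

```text
[[ 0.62238571 -0.03941834]
 [ 0.58772802 -0.3097644 ]
 [ 0.49059562 -0.29740601]
 [ 0.52382499 -0.02857549]]
corner rect (array([ 0.55601111, -0.16835115]), 272.5584716796875, 99.14107513427734, np.float64(1.4442437107426582))
plate px [53 50 46] [38 34 34] shelf [136 135 115] [117 113  98]
bay [ 0.56437847 -0.10330807] yaw -0.12524969858216853 L 0.27171678512242675 W 0.09915534961997005 0.09791544336413971
knob [ 0.55326037 -0.19161089]
bar 151 (array([ 0.55278888, -0.19096623]), 43.69337844848633, 12.545001983642578, np.float64(2.619827730718123)) [ 0.55298574 -0.19021851  0.08260078]
[ 0.56224049 -0.09866447  0.008     ]
[ 0.54930058 -0.18908389  0.068     ]
[ 0.55905474 -0.19568246  0.024     ]
```

Call:
apply_moves --pt "0.05 -0.036 0 0 1" --pt "0.05 -0.036 0 0 1" --pt "0.05 -0.036 0 0 1" --pt "0.05 -0.036 0 0 1" --pt "0.05 -0.036 0 0 1" --pt "0.05 -0.036 0 0 1" --pt "0.05 -0.036 0 0 1" --pt "0.05 -0.036 0 0 1"

```text
t: 3.1
tool_pos: [0.4691, -0.2376, 0.2326]
tool_rot: [3.119, 0.333, 0.006]
contact_force: [0.1, -0.1, 0.1]
opening: 0.0853
```

```bash
cat > go.py <<'E'
import sys;from h import *
from station import ctrl
def yaw(o):
    M=R.from_rotvec(o['tool_rot']).as_matrix(); return np.arctan2(M[1,1],M[0,1]),M
def go(x,y,z,a):
    o=ctrl.get_obs();p=o['tool_pos'];yw,M=yaw(o)
    d=np.array([x,y,z])-p; da=(yw-a+np.pi/2)%np.pi-np.pi/2
    print('t',round(o['t'],2),'tcp',p.round(4),'yaw',round(yw,4),'tilt',round(float(np.arccos(-M[2,2])),4),'open',round(o['opening'],4),'F',o['contact_force'].round(2),'tz',o['wrist_torque'].round(3),'q6',round(o['q'][5],3))
    print('tool delta now',(M.T@d).round(4),'rot(toolz)',round(da,4))
    dm=yw-da/2; # mid-turn axes
    print('mid-turn tool x,y', round(d[0]*np.cos(dm+np.pi/2)+d[1]*np.sin(dm+np.pi/2),4), round(d[0]*np.cos(dm)+d[1]*np.sin(dm),4))
if __name__=='__main__': go(*map(float,sys.argv[1:5]))
E
python3 go.py .528 .2386 .12 .159
```

```text
t 3.1 tcp [ 0.4691 -0.2376  0.2326] yaw -1.3581 tilt 0.006 open 0.0853 F [ 0.06 -0.09  0.1 ] tz [-0.007 -0.045 -0.005] q6 0.748
tool delta now [ 0.1577 -0.4536  0.1108] rot(toolz) -1.5171
mid-turn tool x,y 0.4263 -0.2201
```

Call:
apply_moves --pt "0.019 -0.055 0 -0.186 1" --pt "0.029 -0.05 0 -0.186 1" --pt "0.038 -0.044 0 -0.186 1" --pt "0.045 -0.036 0 -0.186 1" --pt "0.051 -0.027 0 -0.186 1" --pt "0.055 -0.017 0.01 -0.186 1" --pt "0.058 -0.006 0.02 -0.186 1" --pt "0.058 0.004 0.02 -0.186 1"

```text
t: 4.1
tool_pos: [0.528, 0.2367, 0.1852]
tool_rot: [2.043, 2.367, 0.012]
contact_force: [-0.0, -0.6, 0.6]
opening: 0.0852
```

```bash
python3 go.py .528 .2386 .12 .159
```

```text
t 4.1 tcp [0.528  0.2367 0.1852] yaw 0.1468 tilt 0.017 open 0.0852 F [-0.03 -0.6   0.64] tz [-0.063 -0.065  0.002] q6 0.152
tool delta now [ 0.0022 -0.0007  0.0652] rot(toolz) -0.0122
mid-turn tool x,y 0.0018 0.0003
```

Nicely placed. I'll settle for one call, then verify with the wrist camera.

Call:
apply_moves --pt "0.0015 0 0.03 -0.012 1" --pt "0 0 0.02 0 1" --pt "0 0 0.01 0 1" --pt "0 0 0 0 1" --pt "0 0 0 0 1" --pt "0 0 0 0 1" --pt "0 0 0 0 1" --pt "0 0 0 0 1"

```text
t: 5.1
tool_pos: [0.5304, 0.2404, 0.1261]
tool_rot: [2.023, 2.38, 0.019]
contact_force: [-0.7, 0.1, 0.0]
opening: 0.0853
```

```bash
python3 go.py .5284 .2386 .12 .159
cat > wr.py <<'E'
from h import *
from station import ctrl
def wrist(name):
    o=ctrl.get_obs();p=ctrl.get_image('wrist')
    T=np.eye(4);T[:3,:3]=R.from_rotvec(o['tool_rot']).as_matrix();T[:3,3]=o['tool_pos']
    T=T@np.array(p['mount']);cv2.imwrite(f'pics/{name}.png',p['img'][:,:,::-1]);pickle.dump((p,T),open(name+'.pkl','wb'))
    return p,T
E
python3 - <<'E'
from wr import *
p,T=wrist('w1');W=cloud(p,T)
s=W.reshape(-1,3);s=s[np.isfinite(s[:,0])];s=s[(abs(s[:,0]-.528)<.08)&(abs(s[:,1]-.2386)<.085)]
print(len(s),np.percentile(s[:,2],[5,50,95]))
s=s[(s[:,2]>.024)&(s[:,2]<.036)];print(len(s),rect(s[:,:2]),np.median(s[:,2]))
E
```

```text
t 5.1 tcp [0.5304 0.2404 0.1261] yaw 0.1619 tilt 0.0213 open 0.0853 F [-0.73  0.09  0.  ] tz [0.01  0.065 0.019] q6 0.142
tool delta now [-0.0014 -0.0024  0.006 ] rot(toolz) 0.0029
mid-turn tool x,y -0.0015 -0.0023
104831 [0.00037855 0.15339636 0.2127483 ]
12070 (array([0.52954401, 0.24040392]), 109.11089324951172, 50.13825225830078, np.float64(1.7296742423557054)) 0.031026176000812658
```

View pics/w1.png

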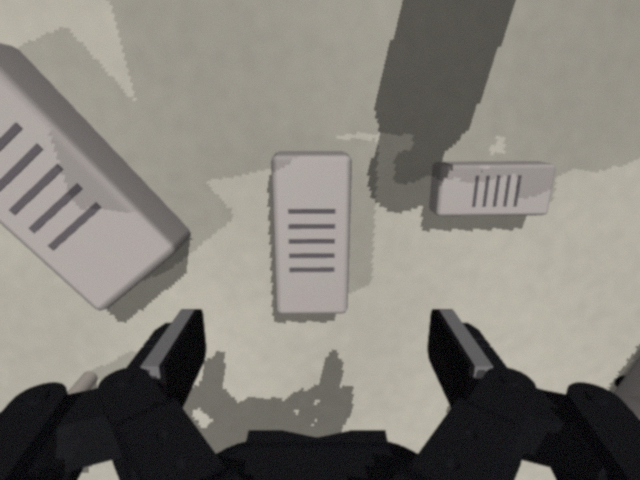

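The wrist view puts the pack at columns 272–350, rows 152–313, centred between the fingers. Both cameras agree within 2 mm. Descending.

Call:
apply_moves --pt "-0.001 -0.001 0.03 0 1" --pt "0 0 0.03 0 1" --pt "0 0 0.025 0 1" --pt "0 0 0.01 0 1" --pt "0 0 0 0 1" --pt "0 0 0 0 1" --pt "0 0 0 0 1" --pt "0 0 0 0 1"

```text
t: 6.15
tool_pos: [0.5356, 0.2406, 0.0341]
tool_rot: [2.019, 2.377, 0.032]
contact_force: [-0.6, -0.8, -0.4]
opening: 0.0855
```

```bash
python3 go.py .529 .2397 .005 .159
```

```text
t 6.15 tcp [0.5356 0.2406 0.0341] yaw 0.1625 tilt 0.0304 open 0.0855 F [-0.56 -0.77 -0.43] tz [-0.003  0.023 -0.008] q6 0.141
tool delta now [ 0.0003 -0.0076  0.0289] rot(toolz) 0.0035
mid-turn tool x,y 0.0001 -0.0067
```

Call:
apply_moves --pt "0 -0.003 0.01 0 1" --pt "0 -0.003 0.008 0 1" --pt "0 -0.001 0.006 0 1" --pt "0 0 0.004 0 1" --pt "0 0 0.001 0 1" --pt "0 0 0 0 1" --pt "0 0 0 0 1" --pt "0 0 0 0 1"

```text
t: 7.15
tool_pos: [0.5293, 0.2395, 0.0031]
tool_rot: [2.019, 2.377, 0.032]
contact_force: [-0.5, 0.6, -0.2]
opening: 0.0856
```

```bash
python3 go.py .529 .2397 .005 .159;python3 -c "
from go import *
o=ctrl.get_obs();print(R.from_rotvec(o['tool_rot']).as_matrix()[:,2],o['q'])"
```

```text
t 7.15 tcp [0.5293 0.2395 0.0031] yaw 0.1624 tilt 0.0308 open 0.0856 F [-0.48  0.62 -0.23] tz [-0.004 -0.026 -0.006] q6 0.143
tool delta now [ 0.0003 -0.0002 -0.0019] rot(toolz) 0.0034
mid-turn tool x,y 0.0003 -0.0003
[ 0.03074621  0.001056   -0.99952667] [ 0.30075787  0.18299475  1.8845046  -0.00936798  1.04442812  0.14296725]
```

Call:
apply_moves --pt "0 0 0 0 -1" --pt "0 0 0 0 -1" --pt "0 0 0 0 -1" --pt "0 0 0 0 -1" --pt "0 0 0 0 -1" --pt "0 0 0 0 -1" --pt "0 0 0 0 -1" --pt "0 0 0 0 -1" --grip_force 40

```text
t: 8.15
tool_pos: [0.53, 0.2397, 0.004]
tool_rot: [2.018, 2.376, 0.035]
contact_force: [0.4, 0.1, 0.6]
opening: 0.0494
```

Call:
apply_moves --pt "0 0 -0.01 0 -1" --pt "0 0 -0.025 0 -1" --pt "0 0 -0.03 0 -1" --pt "0 0 -0.03 0 -1" --pt "0 0 -0.03 0 -1" --pt "0 0 -0.01 0 -1" --pt "0 0 0 0 -1" --pt "0 0 0 0 -1"

```text
t: 9.15
tool_pos: [0.5205, 0.238, 0.1382]
tool_rot: [2.023, 2.381, 0.018]
contact_force: [-0.4, -0.1, -2.3]
opening: 0.0493
```

```bash
python3 go.py .5644 -.1033 .13 -.125
python3 - <<'E'
from wr import *
p,T=wrist('w2')
E
```

```text
t 9.15 tcp [0.5205 0.238  0.1382] yaw 0.1625 tilt 0.0205 open 0.0493 F [-0.35 -0.06 -2.28] tz [ 0.021  0.049 -0.011] q6 0.143
tool delta now [-0.3439 -0.012   0.0098] rot(toolz) 0.2875
mid-turn tool x,y -0.3421 0.0375
```

View pics/w2.png

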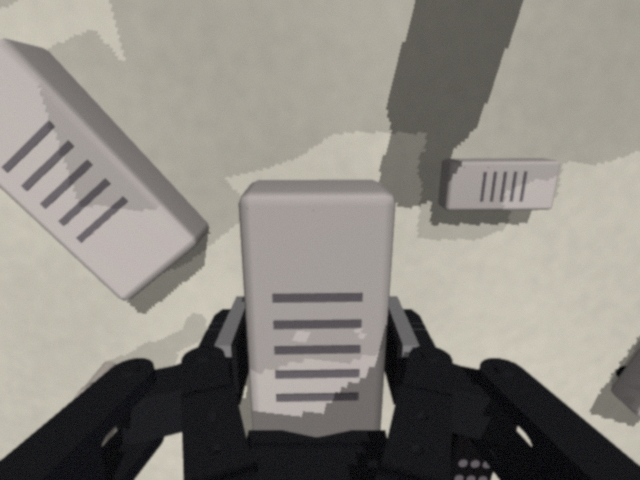

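```bash
cat > held.py <<'E'
from h import *
def held(name):
    p,T=pickle.load(open(name+'.pkl','rb'));W=cloud(p,np.array(p['mount']))  # tool frame
    s=W.reshape(-1,3);s=s[np.isfinite(s[:,0])]
    s=s[(abs(s[:,1])<.027)&(abs(s[:,0])<.075)&(s[:,2]<0.0)&(s[:,2]>-.05)]
    zt=np.median(s[:,2]);s=s[abs(s[:,2]-zt)<.006]
    A=np.c_[s[:,:2],np.ones(len(s))]
    for _ in range(3):
        c=np.linalg.lstsq(A,s[:,2],rcond=None)[0];k=abs(A@c-s[:,2])<.0025;A,s=A[k],s[k]
    print('n',len(s),'plane slope x,y',c[:2].round(4),'z0',c[2].round(4),'x range',np.percentile(s[:,0],[.5,99.5]).round(4),'y range',np.percentile(s[:,1],[.5,99.5]).round(4))
    return s,c
import sys
if __name__=='__main__': held(sys.argv[1])
E
python3 held.py w2
```

```text
n 33901 plane slope x,y [-0.0008  0.0279] z0 -0.0272 x range [-0.036   0.0543] y range [-0.0242  0.0251]
```

Call:
apply_moves --pt "-0.03 0.0 0 0.041 -1" --pt "-0.045 0.001 0 0.041 -1" --pt "-0.05 0.003 0 0.041 -1" --pt "-0.05 0.005 0 0.041 -1" --pt "-0.05 0.007 0 0.041 -1" --pt "-0.05 0.008 0 0.041 -1" --pt "-0.04 0.008 0 0.041 -1" --pt "-0.015 0.003 0 0 -1"

```text
t: 10.2
tool_pos: [0.5584, -0.1001, 0.1273]
tool_rot: [2.36, 2.071, 0.002]
contact_force: [0.3, -0.0, -2.5]
opening: 0.0495
```

```bash
python3 go.py .5644 -.1033 .13 -.125
```

```text
t 10.2 tcp [ 0.5584 -0.1001  0.1273] yaw -0.1301 tilt 0.0025 open 0.0495 F [ 0.34 -0.03 -2.47] tz [-0.016  0.061 -0.021] q6 -0.179
tool delta now [-0.0024  0.0064 -0.0027] rot(toolz) -0.0051
mid-turn tool x,y -0.0024 0.0064
```

```bash
python3 - <<'E'
from wr import *
p,T=wrist('w3')
for t in('bay','dock','knob_grip'):
  r=ctrl.spot_point(p,t); print(t,[(x['uv'],round(x['confidence'],2)) for x in r])
E
python3 held.py w3
```

```text
bay []
dock []
knob_grip []
n 33944 plane slope x,y [-0.0003  0.0287] z0 -0.0272 x range [-0.0359  0.0545] y range [-0.0242  0.0251]
```

View pics/w3.png

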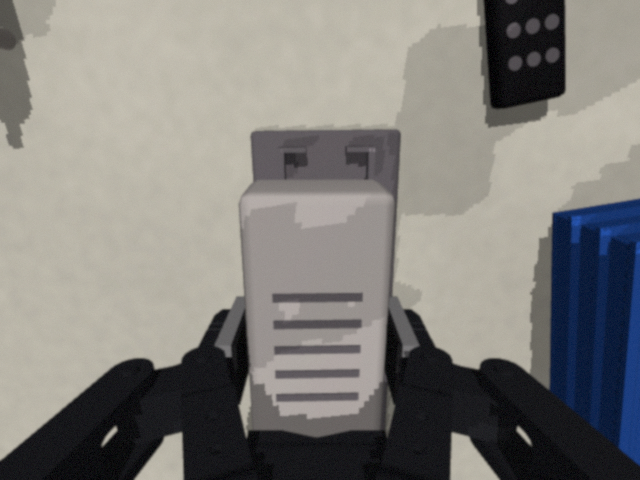

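The dock's +y edge shows from (252,131) to (400,131) beyond the pack, with the corner guides at about (295,155) and (358,155). I'll compute the bay from these.

Run:
```python
from h import *
p,T=pickle.load(open('w3.pkl','rb'))
a=ray(p,(251.5,131),.008,T);b=ray(p,(400,130.5),.008,T);print(a,b,np.linalg.norm(a-b))
m=(a+b)/2;e=(b-a)[:2];print('edge angle',np.arctan2(e[1],e[0]))
for th in(1.4455,):
    y=np.array([np.cos(th),np.sin(th)]);print('bay',m[:2]-.07*y)
# guide tops z=.020
for uv in((284,178),(369,178),(284,148),(368,146)): print(uv,ray(p,uv,.02,T))
c=cv2.resize(p['img'][110:210,230:420],(760,400),interpolation=3);cv2.imwrite('pics/c3.png',c[:,:,::-1])
```

```text
[ 0.52555505 -0.02712972  0.008     ] [ 0.62243785 -0.03946657  0.008     ] 0.09766511170353348
edge angle -0.12665629679748086
bay [ 0.56524864 -0.10274939]
(284, 178) [ 0.54317849 -0.0587277   0.02      ]
(369, 178) [ 0.59804806 -0.06590765  0.02      ]
(284, 148) [ 0.54612947 -0.03988286  0.02      ]
(368, 146) [ 0.59921419 -0.04557078  0.02      ]
```

View pics/c3.png

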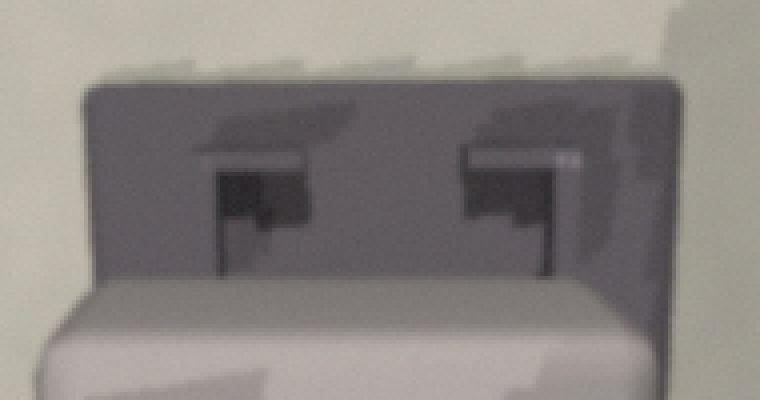

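Call:
apply_moves --pt "-0.002 0.003 0.01 -0.004 -1" --pt "0 0.001 0.03 0 -1" --pt "0 0 0.03 0 -1" --pt "0 0 0.005 0 -1" --pt "0 0 0 0 -1" --pt "0 0 0 0 -1" --pt "0 0 0 0 -1" --pt "0 0 0 0 -1"

```text
t: 11.4
tool_pos: [0.5655, -0.0943, 0.0533]
tool_rot: [2.339, 2.088, 0.01]
contact_force: [-0.0, -0.3, -1.6]
opening: 0.0494
```

```bash
python3 go.py .5649 -.1030 .016 -.126
```

```text
t 11.4 tcp [ 0.5655 -0.0943  0.0533] yaw -0.1131 tilt 0.0089 open 0.0494 F [-0.01 -0.3  -1.61] tz [-0.017 -0.027 -0.062] q6 -0.184
tool delta now [-0.0087  0.0001  0.0373] rot(toolz) 0.0129
mid-turn tool x,y -0.0087 0.0005
```

Call:
apply_moves --pt "-0.004 0 0.004 0.006 -1" --pt "-0.004 0 0.004 0.006 -1" --pt "-0.001 0 0.004 0.001 -1" --pt "0 0 0.004 0 -1" --pt "0 0 0 0 -1" --pt "0 0 0 0 -1" --pt "0 0 0 0 -1" --pt "0 0 0 0 -1"

```text
t: 12.4
tool_pos: [0.5647, -0.1042, 0.0366]
tool_rot: [2.353, 2.071, 0.01]
contact_force: [-0.3, 0.6, -2.5]
opening: 0.0491
```

```bash
python3 go.py .5649 -.1030 .016 -.126
```

```text
t 12.4 tcp [ 0.5647 -0.1042  0.0366] yaw -0.1275 tilt 0.0095 open 0.0491 F [-0.25  0.63 -2.49] tz [ 0.011 -0.049  0.006] q6 -0.187
tool delta now [ 0.0012 -0.0001  0.0206] rot(toolz) -0.0015
mid-turn tool x,y 0.0012 0.0001
```

Call:
apply_moves --pt "0.0012 0 0.004 0 -1" --pt "0 0 0.004 0 -1" --pt "0 0 0.004 0 -1" --pt "0 0 0.004 0 -1" --pt "0 0 0.002 0 -1" --pt "0 0 0.002 0 -1" --pt "0 0 0 0 -1" --pt "0 0 0 0 -1"

```text
t: 13.4
tool_pos: [0.565, -0.1029, 0.015]
tool_rot: [2.353, 2.071, 0.01]
contact_force: [0.4, 0.2, -2.7]
opening: 0.0491
```

```bash
python3 go.py .5649 -.1030 .012 -.126;  python3 - <<'E'
from wr import *
p,T=wrist('w4')
E
```

```text
t 13.4 tcp [ 0.565  -0.1029  0.015 ] yaw -0.1274 tilt 0.0093 open 0.0491 F [ 0.39  0.24 -2.69] tz [0.063 0.015 0.101] q6 -0.185
tool delta now [-0.0001 -0.0001  0.003 ] rot(toolz) -0.0014
mid-turn tool x,y -0.0001 -0.0001
```

View pics/w4.png

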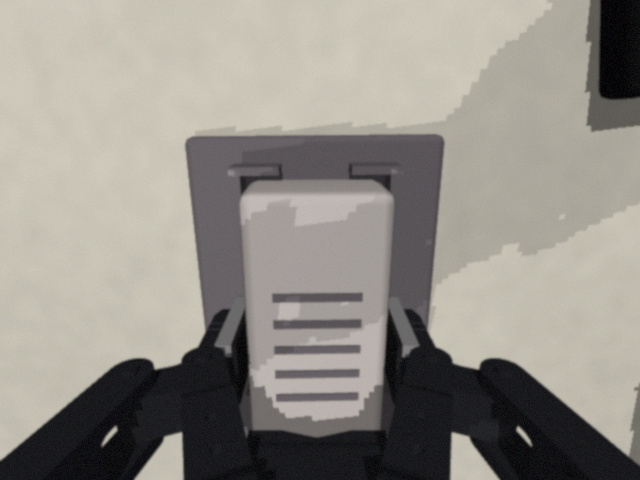

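The pack sits between the guides (columns 240–393; guides 229–398) with no contact. Lowering until it touches.

Call:
apply_moves --pt "0 0 0.0015 0 -1" --pt "0 0 0.0015 0 -1" --pt "0 0 0.001 0 -1" --pt "0 0 0 0 -1" --pt "0 0 0 0 -1" --pt "0 0 0 0 -1" --pt "0 0 0 0 -1" --pt "0 0 0 0 -1"

```text
t: 14.45
tool_pos: [0.5657, -0.1029, 0.0123]
tool_rot: [2.353, 2.071, 0.011]
contact_force: [-0.3, -0.5, -0.5]
opening: 0.0493
```

```bash
python3 go.py .5649 -.1030 .012 -.126
```

```text
t 14.45 tcp [ 0.5657 -0.1029  0.0123] yaw -0.1271 tilt 0.0101 open 0.0493 F [-0.29 -0.52 -0.5 ] tz [ 0.019  0.102 -0.078] q6 -0.185
tool delta now [-0.0002 -0.0008  0.0003] rot(toolz) -0.0011
mid-turn tool x,y -0.0002 -0.0008
```

Contact: the weight is off the tool. Open partly, so the fingers don't sweep wide, then rise.

Call:
apply_moves --pt "0 0 0 0 0.5" --pt "0 0 0 0 0.5" --pt "0 0 0 0 0.5" --pt "0 0 0 0 0.5" --pt "0 0 0 0 0.5" --pt "0 0 0 0 0.5" --pt "0 0 -0.01 0 0.5" --pt "0 0 -0.03 0 0.5"

```text
t: 15.45
tool_pos: [0.5641, -0.1026, 0.0518]
tool_rot: [2.355, 2.073, 0.008]
contact_force: [-0.5, -0.1, -0.1]
opening: 0.0638
```

Call:
apply_moves --pt "0 0 -0.03 0 0.5" --pt "0 0 -0.03 0 0.5" --pt "0 0 -0.03 0 0.5" --pt "-0.02 0 -0.01 0 0.5" --pt "-0.02 0 0 0 0.5" --pt "0 0 0 0 0.5" --pt "0 0 0 0 0.5" --pt "0 0 0 0 0.5"

```text
t: 16.45
tool_pos: [0.5575, -0.1458, 0.1567]
tool_rot: [2.355, 2.07, 0.009]
contact_force: [0.5, -0.4, -0.3]
opening: 0.0647
```

```bash
python3 go.py .5534 -.1912 .13 1.049;  python3 - <<'E'
from wr import *
p,T=wrist('w5')
W=cloud(p,T);s=W.reshape(-1,3);s=s[np.isfinite(s[:,0])];s=s[(abs(s[:,0]-.565)<.06)&(abs(s[:,1]+.103)<.09)]
q=s[(s[:,2]>.030)&(s[:,2]<.046)]
print('pack top',len(q),rect(q[:,:2]),np.percentile(q[:,2],[5,50,95]))
p2=ctrl.get_image('top');pickle.dump(p2,open('top2.pkl','wb'));cv2.imwrite('pics/top2.png',cv2.resize(p2['img'][190:290,380:540],(800,500),interpolation=3)[:,:,::-1])
W=cloud(p2);s=W[200:275,385:500].reshape(-1,3);s=s[np.isfinite(s[:,0])];q=s[(s[:,2]>.031)&(s[:,2]<.045)&(s[:,1]>-.165)]
print('top cam pack',len(q),rect(q[:,:2]),np.median(q[:,2]))
E
```

```text
t 16.45 tcp [ 0.5575 -0.1458  0.1567] yaw -0.1288 tilt 0.0083 open 0.0647 F [ 0.49 -0.4  -0.3 ] tz [-0.073 -0.045  0.006] q6 -0.258
tool delta now [-0.0456  0.0016  0.0267] rot(toolz) -1.1778
mid-turn tool x,y -0.0389 -0.0238
pack top 12132 (array([ 0.56093268, -0.11769307]), 146.31640625, 65.62112426757812, np.float64(1.2714196028566747)) [0.0374037  0.03908226 0.04052796]
top cam pack 1191 (array([ 0.56461908, -0.10031286]), 104.13304901123047, 50.92485809326172, np.float64(1.4329649572100636)) 0.03776050911579665
```

View pics/w5.png

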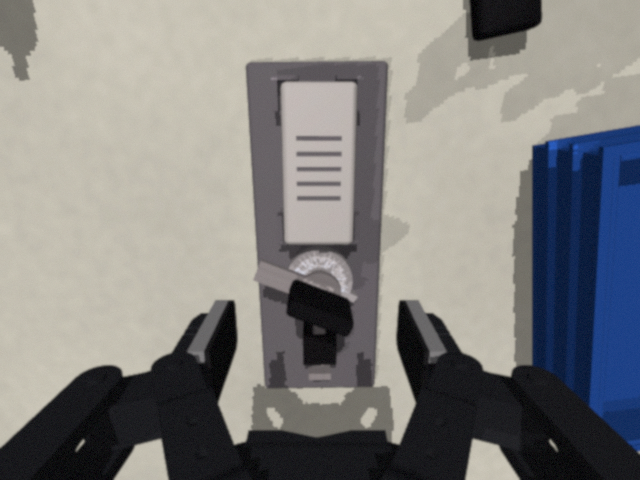

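View pics/top2.png

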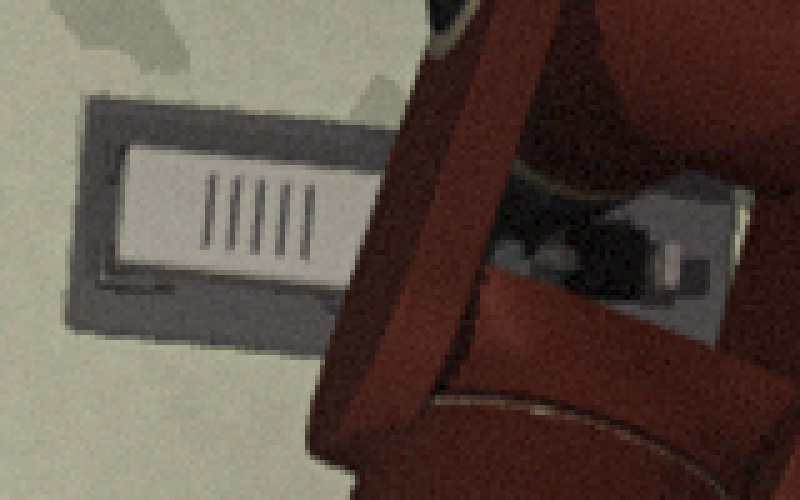

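The pack is flat in the bay: wrist view columns 280–356, rows 82–245, top at z ≈ 38–39 mm. The knob bar is at (320,305). Measuring the bar from this picture.

Run:
```python
from h import *
p,T=pickle.load(open('w5.pkl','rb'));W=cloud(p,T)
s=W.reshape(-1,3);s=s[np.isfinite(s[:,0])];s=s[(abs(s[:,0]-.553)<.04)&(abs(s[:,1]+.19)<.04)&(s[:,2]>.078)&(s[:,2]<.092)]
print(len(s),rect(s[:,:2]),s.mean(0))
s=W.reshape(-1,3);s=s[np.isfinite(s[:,0])]
q=s[(abs(s[:,0]-.5649)<.05)&(s[:,1]>-.1555)&(s[:,1]<-.03)&(s[:,2]>.035)&(s[:,2]<.0395)]
# pack, exclude tongue (z>.041) 
print('pack',rect(q[:,:2]))
c=cv2.resize(p['img'][60:380,240:400],(400,800),interpolation=3)[200*0+440:800];cv2.imwrite('pics/c5.png',cv2.resize(p['img'][235:385,240:400],(640,600),interpolation=3)[:,:,::-1])
```

```text
1361 (array([ 0.55506213, -0.19009155]), 43.906494140625, 12.476823806762695, np.float64(2.622876917008209)) [ 0.55509417 -0.18861636  0.08389186]
pack (array([ 0.56585669, -0.10252148]), 108.85745239257812, 49.97029495239258, np.float64(1.4398399075641033))
```

View pics/c5.png

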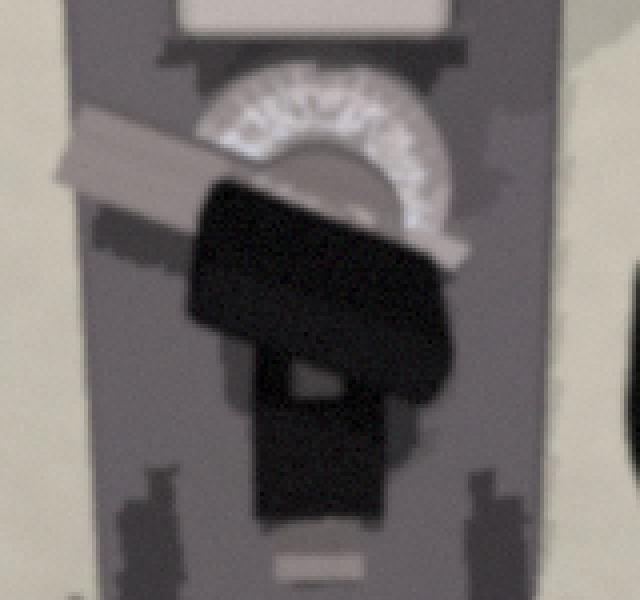

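Call:
apply_moves --pt "-0.023 0.001 0.01 -0.1 0.5" --pt "-0.022 -0.002 0.01 -0.15 0.5" --pt "0 0 0.01 -0.18 0.5" --pt "0 0 0.0 -0.18 0.5" --pt "0 0 0 -0.18 0.5" --pt "0 0 0 -0.18 0.5" --pt "0 0 0 -0.13 0.5" --pt "0 0 0 -0.05 0.5" --grip_force 20

```text
t: 17.55
tool_pos: [0.5533, -0.1882, 0.1236]
tool_rot: [0.784, 3.037, 0.005]
contact_force: [0.0, -0.0, 0.8]
opening: 0.0638
```

```bash
python3 go.py .554 -.1908 .05 1.051
```

```text
t 17.55 tcp [ 0.5533 -0.1882  0.1236] yaw 1.0658 tilt 0.0059 open 0.0638 F [ 0.04 -0.01  0.83] tz [ 0.035 -0.04  -0.034] q6 -1.524
tool delta now [-0.0016 -0.0022  0.0736] rot(toolz) 0.0148
mid-turn tool x,y -0.0019 -0.0019
```

Call:
apply_moves --pt "-0.001 -0.001 0.012 0.006 0.5" --pt "-0.001 -0.001 0.015 0.006 0.5" --pt "0 0 0.015 0 0.5" --pt "0 0 0.015 0 0.5" --pt "0 0 0.008 0 0.5" --pt "0 0 0.002 0 0.5" --pt "0 0 0 0 0.5" --pt "0 0 0 0 0.5"

```text
t: 18.55
tool_pos: [0.5537, -0.1898, 0.0501]
tool_rot: [0.806, 3.034, 0.006]
contact_force: [0.4, 0.4, 0.1]
opening: 0.0643
```

```bash
python3 go.py .554 -.1908 .052 1.051;  python3 - <<'E'
from wr import *
p,T=wrist('w6')
E
```

```text
t 18.55 tcp [ 0.5537 -0.1898  0.0501] yaw 1.0516 tilt 0.0045 open 0.0643 F [0.44 0.36 0.12] tz [ 0.029  0.018 -0.   ] q6 -1.513
tool delta now [-0.0008 -0.0007 -0.0019] rot(toolz) 0.0006
mid-turn tool x,y -0.0008 -0.0007
```

View pics/w6.png

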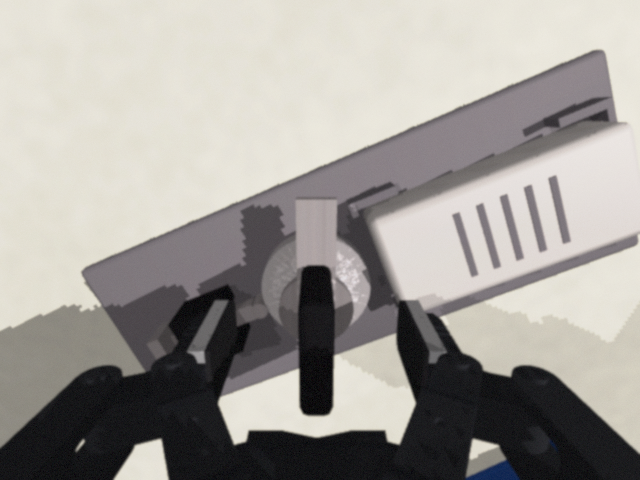

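The bar (column 317, rows 265–413) stands midway between the pads, with the tongue straight ahead. Closing at 20 N.

Call:
apply_moves --pt "-0.0005 -0.0005 -0.001 0 -1" --pt "0 0 0 0 -1" --pt "0 0 0 0 -1" --pt "0 0 0 0 -1" --pt "0 0 0 0 -1" --pt "0 0 0 0 -1" --pt "0 0 0 0 -1" --pt "0 0 0 0 -1" --grip_force 20

```text
t: 19.6
tool_pos: [0.5548, -0.1907, 0.0525]
tool_rot: [0.805, 3.032, 0.005]
contact_force: [0.3, 0.5, 0.5]
opening: 0.0115
```

```bash
python3 go.py .554 -.1908 .052 1.051
```

```text
t 19.6 tcp [ 0.5548 -0.1907  0.0525] yaw 1.0518 tilt 0.0056 open 0.0115 F [0.27 0.53 0.49] tz [-0.074  0.09  -0.059] q6 -1.514
tool delta now [ 0.0006 -0.0005  0.0005] rot(toolz) 0.0008
mid-turn tool x,y 0.0006 -0.0005
```

Call:
apply_moves --pt "0 0 0 0.03 -1" --pt "0 0 0 0.05 -1" --pt "0 0 0 0.05 -1" --pt "0 0 0 0.05 -1" --pt "0 0 0 0.05 -1" --pt "0 0 0 0.05 -1" --pt "0 0 0 0.05 -1" --pt "0 0 0 0.03 -1"

```text
t: 20.6
tool_pos: [0.5547, -0.1908, 0.0525]
tool_rot: [1.359, 2.828, 0.005]
contact_force: [1.2, 1.7, 0.2]
opening: 0.0113
```

```bash
cat > kn.py <<'E'
from go import *
o=ctrl.get_obs();yw,M=yaw(o)
print('t',round(o['t'],2),'knob~',round(1.3-(yw+np.pi/2-1.4445),3),'tcp',o['tool_pos'].round(4),'yaw',round(yw,4),'open',round(o['opening'],4),'F',o['contact_force'].round(2),'tq',o['wrist_torque'].round(3),'eff6',round(o['effort'][5],3),'q6',round(o['q'][5],3))
E
python3 kn.py
```

```text
t 20.6 knob~ 0.499 tcp [ 0.5547 -0.1908  0.0525] yaw 0.6748 open 0.0113 F [1.17 1.71 0.2 ] tq [-0.187  0.104  0.152] eff6 -0.073 q6 -1.136
```

Call:
apply_moves --pt "0 0 0 0.025 -1" --pt "0 0 0 0.025 -1" --pt "0 0 0 0.025 -1" --pt "0 0 0 0.025 -1" --pt "0 0 0 0 -1" --pt "0 0 0 0 -1" --pt "0 0 0 0 -1" --pt "0 0 0 0 -1"

```text
t: 21.6
tool_pos: [0.5547, -0.1908, 0.0525]
tool_rot: [1.509, 2.752, 0.005]
contact_force: [0.8, 0.5, 0.1]
opening: 0.0114
```

```bash
python3 kn.py
python3 - <<'E'
from h import *
from station import ctrl
p=ctrl.get_image('scene');pickle.dump(p,open('s1.pkl','wb'))
cv2.imwrite('pics/s1.png',cv2.resize(p['img'][290:410,170:330],(800,600),interpolation=3)[:,:,::-1])
E
```

```text
t 21.6 knob~ 0.606 tcp [ 0.5547 -0.1908  0.0525] yaw 0.5679 open 0.0114 F [0.82 0.51 0.14] tq [-0.164  0.058  0.055] eff6 0.049 q6 -1.029
```

View pics/s1.png

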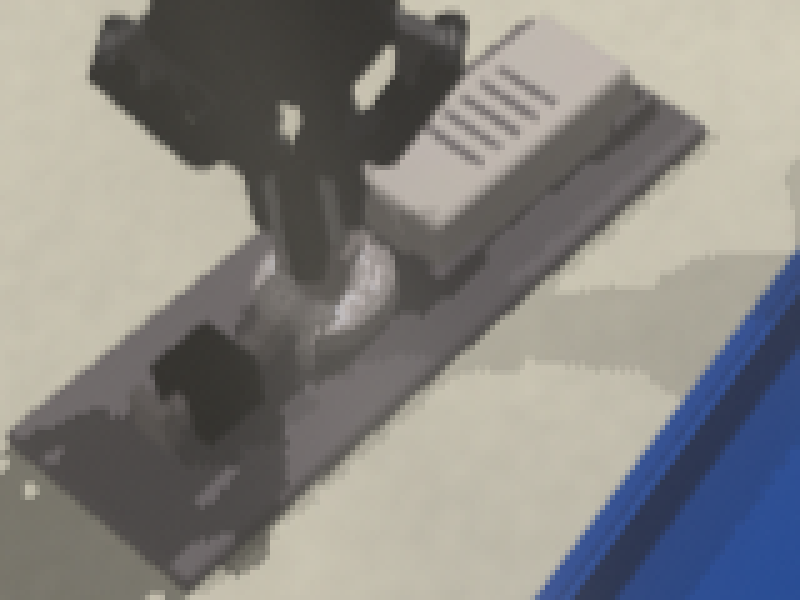

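The scene crop shows the pack seated, the gripper on the bar, and the follower guide at (205,380) with its tail to its lower left. Continuing in small turns.

Call:
apply_moves --pt "0 0 0 0 -1" --pt "0 0 0 0.02 -1" --pt "0 0 0 0.02 -1" --pt "0 0 0 0.02 -1" --pt "0 0 0 0.02 -1" --pt "0 0 0 0.02 -1" --pt "0 0 0 0 -1" --pt "0 0 0 0 -1"

```text
t: 22.65
tool_pos: [0.5546, -0.1908, 0.0525]
tool_rot: [1.654, 2.667, 0.005]
contact_force: [0.5, 1.2, 0.6]
opening: 0.0116
```

```bash
python3 kn.py
```

```text
t 22.65 knob~ 0.713 tcp [ 0.5546 -0.1908  0.0525] yaw 0.4602 open 0.0116 F [0.54 1.25 0.57] tq [-0.193  0.05  -0.043] eff6 -0.028 q6 -0.921
```

Call:
apply_moves --pt "0 0 0 0 -1" --pt "0 0 0 0.02 -1" --pt "0 0 0 0.02 -1" --pt "0 0 0 0.02 -1" --pt "0 0 0 0.02 -1" --pt "0 0 0 0 -1" --pt "0 0 0 0 -1" --pt "0 0 0 0 -1"

```text
t: 23.65
tool_pos: [0.5546, -0.1908, 0.0525]
tool_rot: [1.768, 2.593, 0.006]
contact_force: [0.0, 0.5, 0.5]
opening: 0.0118
```

```bash
python3 kn.py
python3 - <<'E'
from h import *
from station import ctrl
p=ctrl.get_image('scene');pickle.dump(p,open('s2.pkl','wb'))
a=pickle.load(open('s1.pkl','rb'))['img'];b=p['img']
st=np.hstack([cv2.resize(i[345:390,190:240],(400,360),interpolation=3) for i in(a,b)])
cv2.imwrite('pics/s2.png',st[:,:,::-1])
E
```

```text
t 23.65 knob~ 0.799 tcp [ 0.5546 -0.1908  0.0525] yaw 0.3743 open 0.0118 F [0.03 0.47 0.52] tq [-0.186  0.063 -0.021] eff6 -0.053 q6 -0.835
```

View pics/s2.png

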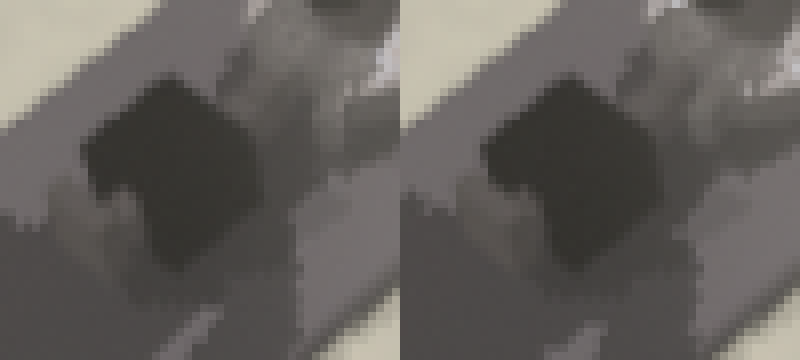

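```bash
cat > av.py <<'E'
from go import *
Z=[];F=[]
import sys
last=None
for i in range(8):
    p=ctrl.get_image('scene' if i%2 else 'scene');o=ctrl.get_obs();Z.append(o['wrist_torque']);F.append(o['contact_force'])
yw,_=yaw(o)
print('t',round(o['t'],2),'knob~',round(1.3-(yw+np.pi/2-1.4445),3),'tq',np.mean(Z,0).round(3),'sd',np.std(Z,0).round(3),'F',np.mean(F,0).round(2))
pickle.dump(p,open(sys.argv[1]+'.pkl','wb'))
a=pickle.load(open('s1.pkl','rb'))['img'];b=p['img']
st=np.hstack([cv2.resize(i[345:390,190:240],(400,360),interpolation=3) for i in(a,b)])
cv2.imwrite('pics/'+sys.argv[1]+'.png',st[:,:,::-1])
for r in (ctrl.spot_point(p,'follower')): print(r['uv'],r['confidence'])
E
python3 av.py s3
```

```text
t 24.1 knob~ 0.799 tq [-0.186  0.121 -0.06 ] sd [0.015 0.019 0.037] F [0.18 0.42 0.05]
[220.2, 358.6] 0.45
```

Call:
apply_moves --pt "0 0 0 0 -1" --pt "0 0 0 0.015 -1" --pt "0 0 0 0.015 -1" --pt "0 0 0 0.0 -1" --pt "0 0 0 0 -1" --pt "0 0 0 0 -1" --pt "0 0 0 0 -1" --pt "0 0 0 0 -1"

```text
t: 25.15
tool_pos: [0.5546, -0.1909, 0.0525]
tool_rot: [1.81, 2.565, 0.006]
contact_force: [-0.4, 0.9, 0.4]
opening: 0.0114
```

```bash
python3 av.py s4
python3 - <<'E'
from h import *
a=[pickle.load(open(n+'.pkl','rb'))['img'].astype(np.float32) for n in('s1','s2','s3','s4')]
# static rest of dock for noise; print row profile along tail
st=np.hstack([cv2.resize(i[355:385,190:225].astype(np.uint8),(200,172),interpolation=0) for i in a])
st=np.clip((st.astype(float)-30)*2.2,0,255).astype(np.uint8)
cv2.imwrite('pics/s4b.png',st[:,:,::-1])
E
```

```text
t 25.55 knob~ 0.832 tq [-0.172  0.139 -0.076] sd [0.013 0.014 0.028] F [ 0.38  0.38 -0.02]
[224.3, 361.7] 0.55
```

View pics/s4b.png

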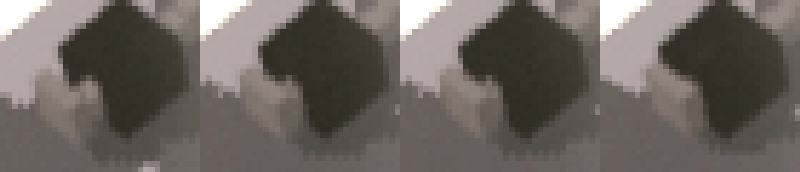

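The follower tail (left of the black guide) is visibly retracting from frame 1 to frame 4, and the torque has become assisting (about −0.07 N m), so the follower is falling in. Continuing in 0.03 rad steps.

Call:
apply_moves --pt "0 0 0 0 -1" --pt "0 0 0 0.015 -1" --pt "0 0 0 0.015 -1" --pt "0 0 0 0.0 -1" --pt "0 0 0 0 -1" --pt "0 0 0 0 -1" --pt "0 0 0 0 -1" --pt "0 0 0 0 -1"

```text
t: 26.6
tool_pos: [0.5546, -0.1908, 0.0525]
tool_rot: [1.849, 2.536, 0.006]
contact_force: [0.8, 0.2, -0.5]
opening: 0.0114
```

```bash
python3 av.py s5
cat > tail.py <<'E'
from h import *
import glob,sys
q=pickle.load(open('s1.pkl','rb'))
M=R.from_rotvec(q['attitude']).as_matrix();K=q['mtx']
def proj(P):
    c=M.T@(np.array(P)-q['eye']);return K[:2,:2]@(c[:2]/c[2])+K[:2,2]
o=np.array([.565,-.103]);y=np.array([np.cos(1.4445),np.sin(1.4445)])
d0=proj([*(o-.160*y),.016]);d1=proj([*(o-.155*y),.016]);d=d1-d0;u=d/np.linalg.norm(d);print('5mm =',np.linalg.norm(d).round(2),'px dir',u.round(2))
ref=None
for n in sys.argv[1:]:
    g=cv2.cvtColor(pickle.load(open(n+'.pkl','rb'))['img'],cv2.COLOR_RGB2GRAY).astype(np.float32)
    patch=g[363:381,195:210]
    if ref is None: ref=g
    # search shift along u of tail patch from ref (tail is at cols196-206, rows367-380)
    ys,xs=np.mgrid[365:379,196:204].astype(np.float32)
    best=[]
    for s in np.arange(-1,5,.1):
        w=cv2.remap(g,(xs+u[0]*s).astype(np.float32),(ys+u[1]*s).astype(np.float32),1);r=ref[365:379,196:204]
        best.append((np.mean((w-r)**2),s))
    print(n,'shift px',round(min(best)[1],2),'mse',round(min(best)[0],1))
E
python3 tail.py s1 s2 s3 s4 s5
```

```text
t 27.0 knob~ 0.863 tq [-0.161  0.121  0.011] sd [0.044 0.03  0.035] F [0.94 0.81 0.17]
[227.1, 359.1] 0.52
5mm = 2.8 px dir [ 0.77 -0.63]
s1 shift px -0.0 mse 0.0
s2 shift px 0.4 mse 26.8
s3 shift px 0.4 mse 26.8
s4 shift px 0.9 mse 65.0
s5 shift px 1.0 mse 76.8
```

Run:
```python
from h import *
a=[pickle.load(open(n+'.pkl','rb'))['img'] for n in('scene','s1','s4','s5')]
st=np.hstack([cv2.resize(i[350:390,190:240],(400,320),interpolation=3) for i in a])
st=np.vstack([st[:,:800],st[:,800:]])
st=np.clip((st.astype(float)-30)*2.0,0,255).astype(np.uint8)
cv2.imwrite('pics/s5b.png',cv2.resize(st[:,:,::-1],(750,600)))
```

```text
(no output)
```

View pics/s5b.png

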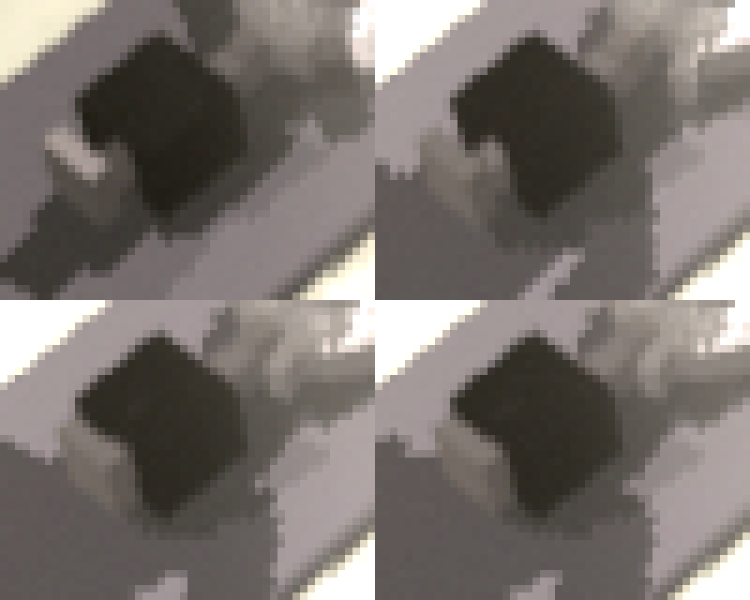

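Torque is back to about 0 (loose), and the tail has moved roughly 16–18 display px, where 16 px ≈ 5 mm, so the follower is in the notch. I'll stop here, open, and look.

Call:
apply_moves --pt "0 0 0 0 0" --pt "0 0 0 0 0" --pt "0 0 0 0 0" --pt "0 0 0 0 0" --pt "0 0 0 0 0" --pt "0 0 0 0 0" --pt "0 0 0 0 0" --pt "0 0 0 0 0"

```text
t: 28.05
tool_pos: [0.5546, -0.1909, 0.0525]
tool_rot: [1.85, 2.535, 0.006]
contact_force: [0.3, -0.9, -0.7]
opening: 0.0424
```

```bash
python3 av.py s6
python3 - <<'E'
from h import *
from wr import *
p,T=wrist('w7')
a=[pickle.load(open(n+'.pkl','rb'))['img'] for n in('s1','s6')]
st=np.hstack([cv2.resize(i[350:390,190:240],(400,320),interpolation=3) for i in a])
st=np.clip((st.astype(float)-30)*2.0,0,255).astype(np.uint8)
cv2.imwrite('pics/s6b.png',st[:,:,::-1])
E
```

```text
t 28.45 knob~ 0.864 tq [-0.    -0.009 -0.007] sd [0.037 0.029 0.029] F [ 0.02 -0.19 -0.13]
[225.8, 357.3] 0.62
```

View pics/s6b.png

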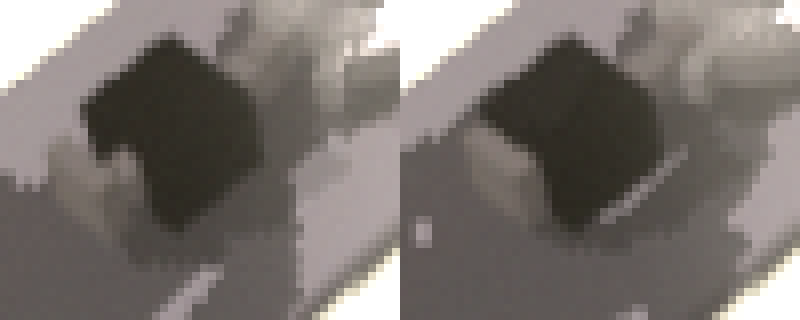

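View pics/w7.png

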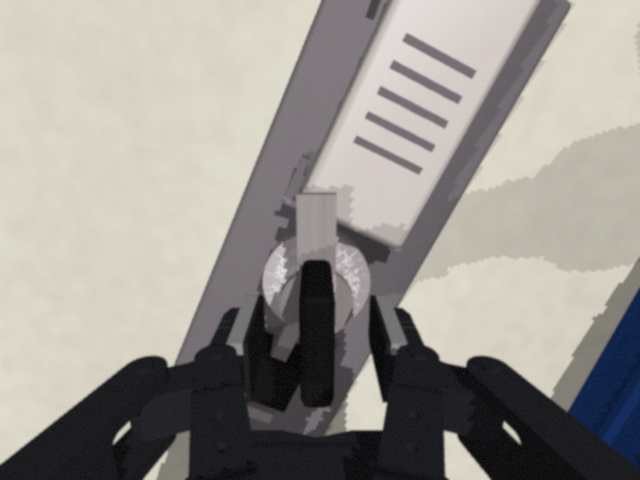

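Released: the torque baseline is about 0, so the knob was loose when held. The tail edge has moved 18 of about 17 display px for 5 mm, and the tongue lies over the pack's near edge at (317,195). Retreat and check from above.

Call:
apply_moves --pt "0 0 0 0 0.6" --pt "0 0 -0.005 0 0.6" --pt "0 0 -0.015 0 0.6" --pt "0 0 -0.03 0 0.6" --pt "0 0 -0.03 0 0.6" --pt "0 0 -0.03 0 0.6" --pt "-0.01 0 -0.01 0 0.6" --pt "0 0 0 0 0.6"

```text
t: 29.55
tool_pos: [0.5579, -0.2017, 0.1812]
tool_rot: [1.848, 2.532, 0.007]
contact_force: [-0.1, -0.2, -0.4]
opening: 0.0681
```

Call:
apply_moves --pt "-0.03 0 0 0.15 0.6" --pt "-0.03 0 0 0.15 0.6" --pt "0 0 0 0.1 0.6" --pt "0 0 0 0 0.6" --pt "0 0 0 0 0.6" --pt "0 0 0 0 0.6" --pt "0 0 0 0 0.6" --pt "0 0 0 0 0.6"

```text
t: 30.55
tool_pos: [0.5689, -0.2594, 0.1731]
tool_rot: [-2.323, -2.105, -0.004]
contact_force: [-0.6, -0.5, -0.5]
opening: 0.0679
```

```bash
python3 kn.py
python3 - <<'E'
from wr import *
p,T=wrist('w8');W=cloud(p,T);s=W.reshape(-1,3);s=s[np.isfinite(s[:,0])]
b=s[(abs(s[:,0]-.554)<.035)&(abs(s[:,1]+.19)<.035)&(s[:,2]>.078)&(s[:,2]<.092)];r=rect(b[:,:2]);print('bar',len(b),r)
print('knob',1.3-((r[3]%np.pi)-1.4445))
q=s[(abs(s[:,0]-.5649)<.05)&(s[:,1]>-.15)&(s[:,1]<-.03)&(s[:,2]>.034)&(s[:,2]<.0405)];print('pack',rect(q[:,:2]),np.median(q[:,2]))
p2=ctrl.get_image('scene');cv2.imwrite('pics/s9.png',p2['img'][:,:,::-1]);pickle.dump(p2,open('s9.pkl','wb'))
a=[pickle.load(open(n+'.pkl','rb'))['img'] for n in('scene','s9')]
st=np.hstack([cv2.resize(i[350:390,190:240],(400,320),interpolation=3) for i in a]);cv2.imwrite('pics/s9b.png',np.clip((st.astype(float)-30)*2.0,0,255).astype(np.uint8)[:,:,::-1])
E
```

```text
t 30.55 knob~ 1.272 tcp [ 0.5689 -0.2594  0.1731] yaw -0.0983 open 0.0679 F [-0.56 -0.54 -0.49] tq [-0.021 -0.056 -0.039] eff6 0.0 q6 -0.451
bar 1565 (array([ 0.55495685, -0.19065092]), 44.00651931762695, 12.10942268371582, np.float64(1.882585678389328))
knob 0.8619143216106719
pack (array([ 0.5623891 , -0.12979518]), 50.89533233642578, 41.784400939941406, np.float64(3.048843674411985)) 0.039121231289477254
```

View pics/w8.png

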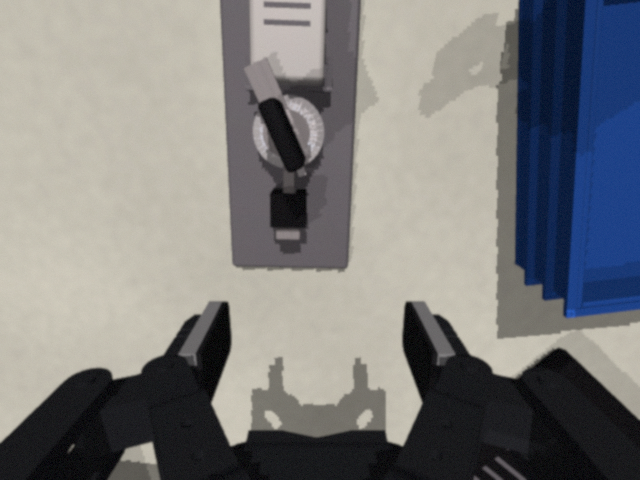

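View pics/s9b.png

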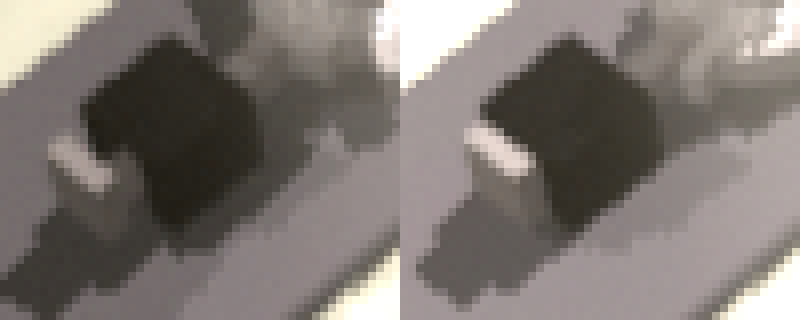

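Run:
```python
from h import *
y=np.array([np.cos(1.4445),np.sin(1.4445)]);o=np.array([.565,-.103])
ims=[]
for n,(u0,v0) in(('w5',(290,320)),('w8',(260,170))):
    p,T=pickle.load(open(n+'.pkl','rb'));W=cloud(p,T);g=cv2.cvtColor(p['img'],cv2.COLOR_RGB2GRAY)
    ims.append(cv2.resize(p['img'][v0:v0+80,u0:u0+60],(390,520),interpolation=3))
    D=(W[...,:2]-o)@y; X=(W[...,:2]-o)@np.array([y[1],-y[0]])
    m=(abs(X)<.006)&(D<-.13)&(D>-.19)
    for lo in np.arange(-.176,-.144,.002):
        k=m&(D>lo)&(D<=lo+.002)
        if k.any(): print(n,round(lo+.001,3),k.sum(),'gray',round(g[k].mean()),'z',np.nanmedian(W[...,2][k]).round(4))
cv2.imwrite('pics/cmp.png',np.hstack(ims)[:,:,::-1])
```

```text
w5 -0.171 25 gray 124 z 0.0339
w5 -0.169 28 gray 133 z 0.0341
w5 -0.167 87 gray 107 z 0.0306
w5 -0.165 69 gray 97 z 0.0284
w5 -0.157 31 gray 37 z 0.033
w5 -0.155 33 gray 19 z 0.0329
w5 -0.153 25 gray 17 z 0.0331
w5 -0.151 32 gray 19 z 0.033
w5 -0.149 29 gray 20 z 0.0334
w5 -0.147 31 gray 19 z 0.033
w5 -0.145 33 gray 18 z 0.033
w8 -0.175 23 gray 85 z 0.0093
w8 -0.167 17 gray 121 z 0.0336
w8 -0.165 40 gray 133 z 0.0341
w8 -0.163 36 gray 134 z 0.034
w8 -0.161 79 gray 93 z 0.0305
w8 -0.159 2 gray 40 z 0.0327
w8 -0.157 44 gray 28 z 0.0332
w8 -0.155 39 gray 20 z 0.033
w8 -0.153 42 gray 19 z 0.0334
w8 -0.151 37 gray 21 z 0.0331
w8 -0.149 43 gray 21 z 0.0332
w8 -0.147 44 gray 23 z 0.0333
w8 -0.145 45 gray 21 z 0.033
```

View pics/cmp.png

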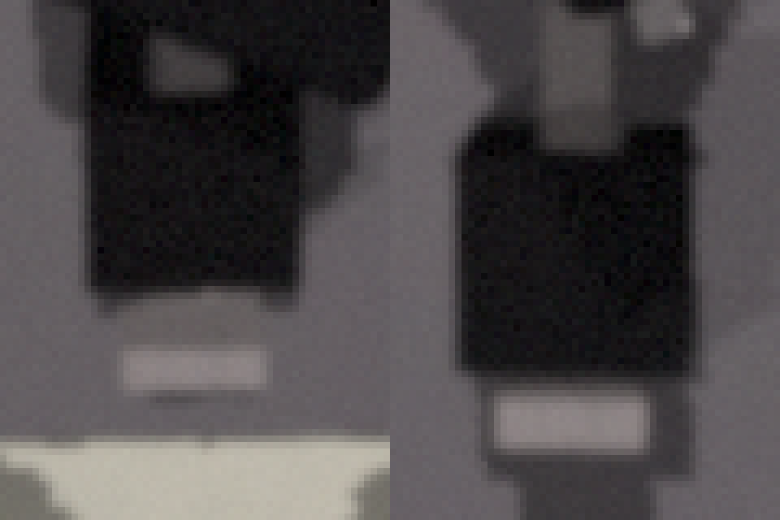

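Run:
```python
from h import *
y=np.array([np.cos(1.4445),np.sin(1.4445)]);o=np.array([.565,-.103])
for n,c,r in(('w5',(195,),(345,391,292)),('w8',(182,),(388,455,377))):
    p,T=pickle.load(open(n+'.pkl','rb'));u0,v0=(290,320) if n=='w5' else (260,170)
    for k,h in zip(r,(.034,.034,.033)):
        print(n,k,round(float((ray(p,(u0+c[0]/6.5-.4,v0+k/6.5-.4),h,T)[:2]-o)@y),5))
```

```text
w5 345 -0.16523
w5 391 -0.17208
w5 292 -0.15816
w8 388 -0.15943
w8 455 -0.16769
w8 377 -0.15837
```

The follower moved about 5 mm by both cameras. One last look at the whole dock before handing in.

Call:
apply_moves --pt "0.03 0 -0.02 0 0.6" --pt "0.04 0 -0.03 0 0.6" --pt "0.04 0 -0.03 0 0.6" --pt "0.01 0 0 0 0.6" --pt "0 0 0 0 0.6" --pt "0 0 0 0 0.6" --pt "0 0 0 0 0.6" --pt "0 0 0 0 0.6"

```text
t: 31.65
tool_pos: [0.5792, -0.1403, 0.2515]
tool_rot: [-2.324, -2.097, 0.001]
contact_force: [-0.8, -0.2, -0.6]
opening: 0.0685
```

Run:
```python
from wr import *
p,T=wrist('w9');W=cloud(p,T);s=W.reshape(-1,3);s=s[np.isfinite(s[:,0])]
b=s[(abs(s[:,0]-.554)<.035)&(abs(s[:,1]+.19)<.035)&(s[:,2]>.077)&(s[:,2]<.092)];r=rect(b[:,:2]);print('knob',1.3-((r[3]%np.pi)-1.4445))
q=s[(abs(s[:,0]-.5649)<.05)&(s[:,1]>-.15)&(s[:,1]<-.03)&(s[:,2]>.033)&(s[:,2]<.0415)];print('pack',rect(q[:,:2]),np.median(q[:,2]))
A=np.c_[q[:,:2]-q[:,:2].mean(0),np.ones(len(q))];print('tilt',np.linalg.lstsq(A,q[:,2],rcond=None)[0])
```

```text
knob 0.8683489515679805
pack (array([ 0.56631445, -0.09944284]), 103.61671447753906, 49.78885269165039, np.float64(1.4394895687227032)) 0.03908301653912613
tilt [-0.00168762 -0.00138342  0.03900875]
```

View pics/w9.png

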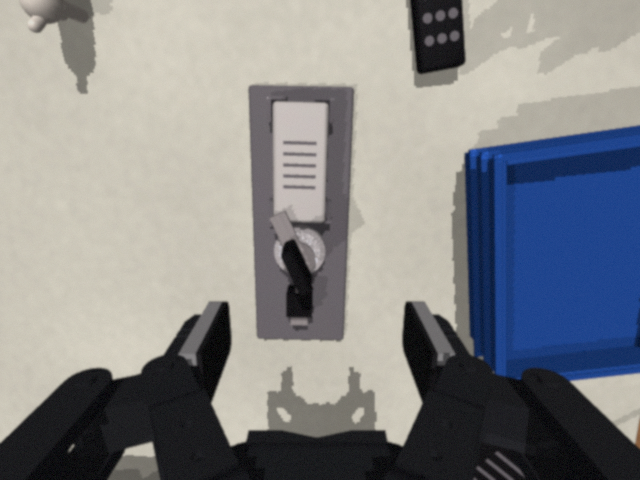

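The pack is flat within the guides (columns 272–328, rows 101–222), the tongue is over its near edge at (283,215), and the robot is clear of everything.

```bash
python3 -c "
from station import ctrl
print(ctrl.finish_job())"
```

```text
the job is handed in; nothing more can be done
None
```

I laid the middle-sized white pack (110 × 50 × 30 mm) in the bay. I then turned the knob clockwise from about 0.12 to 0.865 rad, stopped in the notch and let go. The job was handed in at about 32 s with the arm clear; no verdict was reported.

- **Pack:** it lies within about 1 mm of the bay's centre, as measured just after placing. In the last picture it was still inside the guides, with its top at z ≈ 39 mm, tilt about 0.002 rad and long side within 0.01 rad of the dock's. That picture cut off its near end, so the final centre comes from the visible far end.
- **Notch:** the torque changed from resisting to helping (about −0.07 N m), then fell to about 0, so the knob was loose when I released it. I never felt the hard stop. After release the knob stayed at about 0.865 rad.
- **Follower:** its tail moved about 5 mm, with single readings of 4.4–5.8 mm from the wrist camera and about 5.6 mm from the scene camera. An automatic image-shift estimate gave only about 1.8 mm. I set it aside because its match was poor and the enlarged pictures clearly showed the full drop.
- **Tongue and surroundings:** the tongue lies over the pack's near edge. I did nothing near the llama, bottle or remote, but did not re-measure where they stand.

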